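Hang the showcase's lift-off door and shut it

ROBOT

A 6-joint arm with a two-finger parallel gripper is mounted at the origin on the work surface. World frame = base frame: x ahead of the robot, y to its left, z up, the work surface at z = 0. Lengths are in m, angles in rad, forces in N, time in s.
With the tool pointing down it reaches from about 0.25 to 0.775 m from the base axis. Payload 4 kg.
Tool frame: the origin (TCP) lies between the finger pads; the fingertips stand 14 mm ahead of it and the grasp point (between the pads) lies 5 mm behind it; z points along the fingers, y is the line along which they close (so a half turn about z gives the same grasp; the last joint's range is limited). The gripper opens to 94 mm and grips with 3 to 60 N. Pads are 16 mm wide; open, the fingers measure 119 mm over their backs; the gripper's body (75 mm by 177 mm) begins 78 mm behind the grasp point.
Start: joints at [-1.438, 0.087, 1.371, -0, 1.684, -0.103], TCP at [0.128, -0.535, 0.22] pointing down, gripper open.
Joint ranges: [-3.1, 3.1], [-0.76, 2.03], [0.27, 2.55], [-1.08, 4.22], [0.17, 2.65], [-2.57, 2.57]. Speed limits (rad/s): [2.79, 2.79, 3.14, 3.14, 3.14, 3.14].

INTERFACE

Orientations are given as [roll, pitch, yaw] about the fixed x, y, z axes, in that order (R = Rz(yaw) Ry(pitch) Rx(roll)).
In Python, from bench import robot, snapshot gives the robot as it stands.
- The arm moves only by the tool carry_out, never from a script. Its argument "motion" is text: rows parted by semicolons, each of 4 numbers parted by spaces: the shift along the tool's x, y, z each as a share of 0.15 m, from -1 to 1, then the turn about the tool's z as a share of 180 degrees, from -1 to 1. A call has exactly 8 rows; each row is the pose to reach, as a shift and turn from the pose commanded when the call began, along the tool's axes at that moment, turning the shorter way round; what a row does not reach only later rows make up. A row lasts 1/10 s, in which the tool goes at most 50 mm and 8.59 degrees, less where a joint would pass 70% of its speed; a pose out of reach is approached as far as the arm can. A call with a number of a shift or a turn outside -1 to 1 is refused whole. A call with a gripper value outside its range is refused whole. "grip" is the opening, from -1 (shut) to 1 (fully open), set as the call begins (left out, the last holds). The fingers move at their own pace and stop on an object; the grip force is fixed at half the most. Time passes only in rows, so rows that repeat a pose let the fingers close, or fill a call up. It gives the time, the measured TCP pose, the force, the opening and the grip force at its end, in the units of the state.
- robot.get_obs(): the state, without advancing time (a new reading comes with each control period).
- snapshot(name): name is "side" or "top" or "wrist"; returns a dict with "image" (420x560x3 uint8, red, green, blue), "fx", "fy", "cx", "cy" (pixels), "pose" (4x4, takes a point from camera to world coordinates); the wrist camera has in their place "hand_eye" (4x4, takes a point from camera to tool coordinates, whose origin is the TCP and whose axes are the flange's). Camera axes: x right, y up, looking along -z (the intrinsics and any distortion apply to the point x, -y, -z); pixel columns grow to the right and rows downward; lengths in m; the calibration is good to about 2 mm. A picture is of the moment at which its call begins: read the wrist's pose just before it. There is no depth.
- robot.close_job(): hands the job in; it is judged then, once.
The state is a dict: "time": time; "joint_positions": joint angles; "qvel": joint speeds; "joint_torque": joint torques, N m; "tool_pos": TCP position; "ee_rot": TCP orientation; "wrist_force": force on the tool from outside, world axes, zero at the start; "wrist_torque": the same for the moment, N m; "width": finger opening in m; "finger_force": force on a finger pad.
Only numpy, scipy, OpenCV 4.12 (cv2) and the standard library are available. Lean on these libraries where they do the work, as an engineer would, in place of code of your own. Each camera call takes 0.05 s, during which the arm holds its last target. There are 200 camera calls.

TASK

Take the loose glazed door out of its slotted rack and, holding it swung open square to the showcase front, lower both of its hinge knuckles together onto the two upright hinge pins until they are fully down. Then let go and swing the door gently shut against the rubber bumpers. Feel for the pins lightly rather than forcing the door onto them, and leave the marble and the other things on the shelf where they are.

Things in the scene. Friction and masses are not known exactly. Their poses are not given: they have to be found in the camera images.
- showcase: Fixed walnut showcase, 150 deep (x) x 230 wide (y) x 205 high (z) mm, glass top, open front. Origin: centre of its underside, z up; its front looks along its own -x, front face at x = -75. On the left jamb of the front stands a steel hinge strip (24 wide, 4 thick) with two bracket arms (16 wide, 8 thick) sticking out to -x, each carrying an upright pin.
- hinge_nominal (a point): Nominal centre of the lower pin's top, at showcase (-95, +80, 67.5) mm; axes as showcase. The upper pin is on the same vertical line, 90 higher. NOT EXACT: the strip is clamped in long slots, so both pins really stand anywhere up to 18 mm either way along showcase y from here (x, z exact). Pins: diameter 10, top edge chamfered by 1, rising 22.5 above the bracket arms' top faces.
- bumper (a point): Mid-point between the faces of two small rubber bumpers (30 mm above and below) on the right jamb, which stop the shut door; at showcase (-89, -55, 110), 14 mm out from the front face. Axes as showcase.
- rack: Fixed plywood rack, 120 (x) x 70 (y) mm, base 12 thick, with a slot 15 wide along its x axis between two walls that rise to z = 42. Origin: centre of its underside. At the start the door stands in it upright, its bottom edge on the base at z = 12, door axes along the rack's axes.
- door_mid (a point): Centre of the loose door's panel, mid-height and mid-thickness. Aluminium frame with glass pane, about 0.35 kg; panel 150 wide (door x -75 to +75), 12 thick (y), 150 high (z -75 to +75). Hinge knuckles at its +x end. The top rail (z +39 to +75) is solid, 12 thick: grasp it from above, across its thickness, at mid-width. With the door fully down on the pins this point is 105 above the shelf.
- knuckle_low (a point): Centre of the lower end of the lower knuckle, at (+90, 0, -60) mm from door_mid; axes as the door. Knuckles are upright steel tubes, outer diameter 22, bore 12.4, 24 high, open at both ends. Fully down on the pins, their lower ends rest on the bracket arms (this point 45 above the shelf). The door then turns freely, with slight friction.
- knuckle_top (a point): Centre of the lower end of the upper knuckle, (+90, 0, +30) mm from door_mid; axes as the door. Same tube; 135 above the shelf when fully down.
- door_free_edge (a point): Middle of the door's free edge, (-75, 0, 0) mm from door_mid; axes as the door. Hanging open at 90 degrees, the door's axes are parallel to the showcase's and the panel sticks out to -x from the pins. It shuts by turning 90 degrees counterclockwise from above, pushed on its +y face; this point then lies at about x = -95 in the showcase.
- marble_mid (a point): Centre of a ruby swirl glass marble, 24 mm across, standing loose on a low ring on the pedestal in the showcase. Leave alone.
- pedestal: Walnut pedestal 40 x 40 x 50 mm with a small brass ring on top, inside the showcase. Origin: centre of its underside. Leave alone.
- cylinder: Glass display cylinder on a round nickel base, 96 across, 144 high. Origin: centre of its underside. Leave alone.
- gauge: Flat steel ring gauge with a short handle along its x, ring 64 across, 12 high. Origin: centre of the ring's underside. Leave alone.
- dish: White ceramic palette dish, 84 across, 18 high. Origin: centre of its underside. Leave alone.
- block: Walnut block 60 x 60 x 70 mm. Origin: centre of its underside. Leave alone.
- wax: Small jar, 60 across, 60 high. Origin: centre of its underside. Leave alone.

How it is judged:
By the outcome, as a careful person would: the job done as asked, in the order asked, and still so for the second after the job is handed in, with the robot touching nothing.
It also fails if it takes over 66 s, if anything falls off the work surface, if the arm or the gripper's body presses on something with over 40 N, if the wrist force passes 120 N, or if a joint passes its speed limit or range.

## Working session

There is one attempt and no reset: what is moved stays moved. The work goes in short steps, Python scripts to look and compute and a tool call to move; the robot and the scene stay as the last step left them, time stands still between calls to the robot, and variables do not carry over. Pictures are saved under pics/ and viewed, at most 10 in all, crops included, and the job is handed in when it is done.

Besides the shell and the picture viewer there is one more tool, called after ">>>" as name(argument=value, ...), one argument or row to a line, values as JSON. carry_out: Moves the arm, as the interface text tells. Shift numbers are shares of 0.15 m and turn numbers shares of 180 degrees, none past 1 either way. Its arguments: {"type":"object","properties":{"motion":{"type":"string"},"grip":{"type":"number"}},"required":["motion"]}

```bash
mkdir -p pics; ls
python3 - <<'E'
from bench import robot, snapshot
import cv2,numpy as np,pickle
o=robot.get_obs();print({k:np.round(v,3) for k,v in o.items()})
d={}
for n in("side","top","wrist"):
    s=snapshot(n);d[n]=s;cv2.imwrite(f"pics/{n}0.png",s["image"][:,:,::-1]);print(n,{k:(np.round(v,4).tolist() if k!='image' else 0) for k,v in s.items()})
pickle.dump(d,open("s0.pkl","wb"))
E
```

```text
pics
{'time': np.float64(0.0), 'joint_positions': array([-1.438,  0.088,  1.372, -0.   ,  1.684, -0.103]), 'qvel': array([-0.002,  0.002, -0.   , -0.001,  0.001, -0.   ]), 'joint_torque': array([-1.0000e-03, -3.4018e+01, -3.0243e+01,  7.2000e-02,  3.3000e-02,
       -0.0000e+00]), 'tool_pos': array([ 0.128, -0.534,  0.218]), 'ee_rot': array([-3.139, -0.   ,  0.236]), 'wrist_force': array([-0.095,  0.346, -0.347]), 'wrist_torque': array([-0.037, -0.009, -0.027]), 'finger_force': np.float64(0.0), 'width': np.float64(0.093)}
side {'image': 0, 'fx': 468.9586, 'fy': 468.9586, 'cx': 280.5771, 'cy': 205.353, 'pose': [[-0.7079, 0.4346, -0.5569, -0.1543], [-0.7061, -0.4548, 0.5427, 0.6779], [-0.0174, 0.7774, 0.6288, 0.8787], [0.0, 0.0, 0.0, 1.0]]}
top {'image': 0, 'fx': 514.5621, 'fy': 514.5621, 'cx': 288.211, 'cy': 216.3255, 'pose': [[0.0237, 0.9955, -0.0916, 0.4037], [-0.9997, 0.023, -0.0078, -0.0265], [-0.0057, 0.0918, 0.9958, 1.5727], [0.0, 0.0, 0.0, 1.0]]}
wrist {'image': 0, 'fx': 319.7984, 'fy': 319.7984, 'cx': 279.7083, 'cy': 209.3563, 'hand_eye': [[0.0004, 0.9737, 0.2278, 0.0662], [1.0, -0.0004, -0.0001, -0.0002], [0.0, 0.2278, -0.9737, -0.1646], [0.0, 0.0, 0.0, 1.0]]}
```

View pics/side0.png

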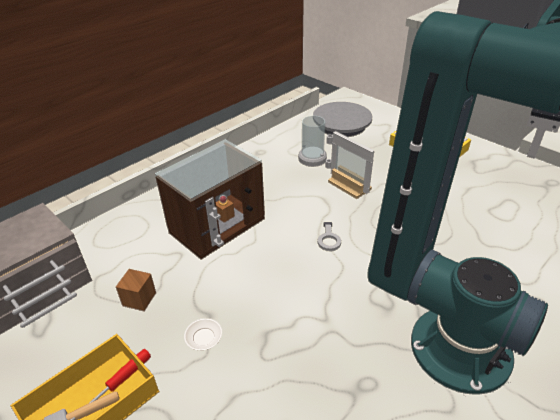

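View pics/top0.png

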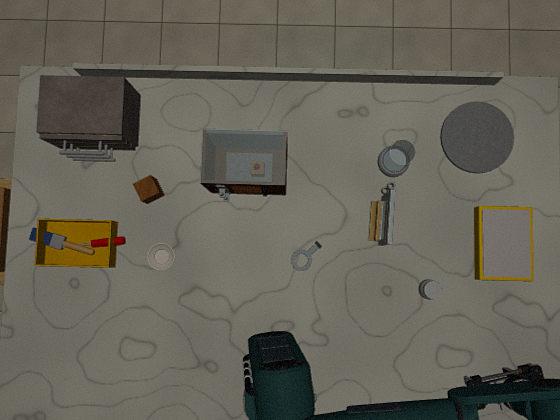

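The side view shows the showcase at about (210,200), with its hinge at (215,220), and the door in its rack at (350,165). The top view shows the showcase at (245,160) and the door at (388,212), with its knuckle at (391,186). I'll enlarge both.

Run:
```python
import cv2,numpy as np
t=cv2.imread("pics/top0.png");s=cv2.imread("pics/side0.png")
def c(im,x,y,w,h,k):
    o=cv2.resize(im[y:y+h,x:x+w],None,fx=k,fy=k,interpolation=cv2.INTER_CUBIC)
    return o
a=c(t,190,120,100,100,4);b=c(t,350,160,100,100,4)
cv2.imwrite("pics/c1.png",np.hstack([a,b]))
a=c(s,150,130,120,140,4);b=c(s,300,110,80,140,4)
cv2.imwrite("pics/c2.png",np.hstack([a,b]))
```

```text
(no output)
```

View pics/c1.png

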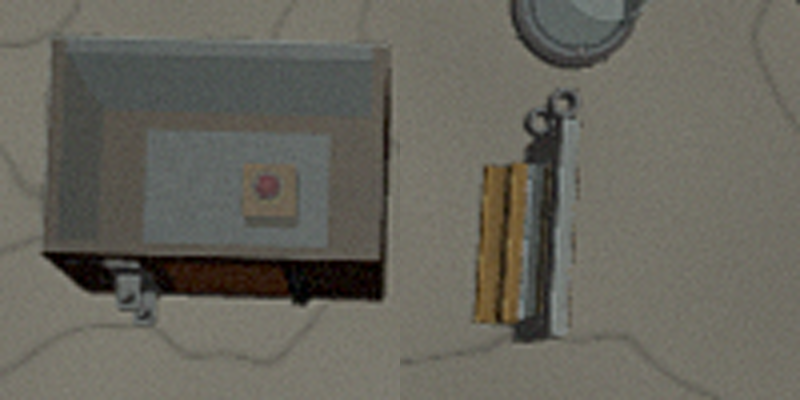

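View pics/c2.png

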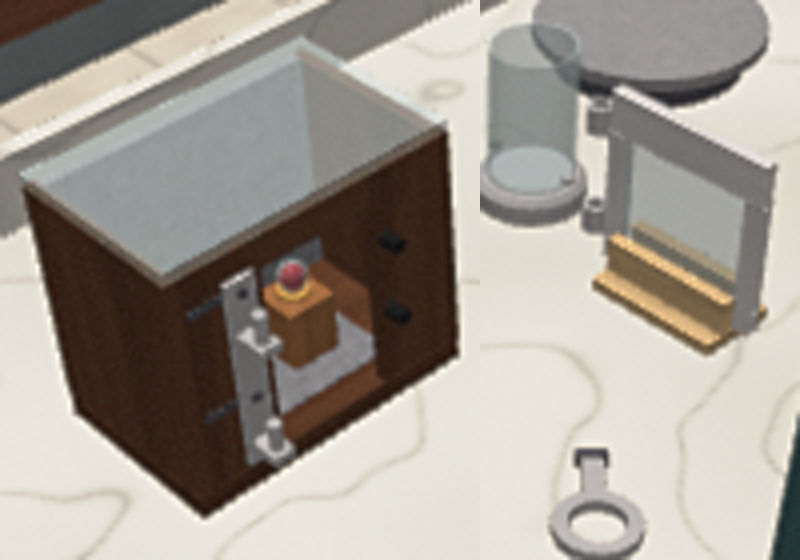

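The crops show the showcase corners, the pins (upper tip at (260,312) and lower tip at (275,422) in the side crop), the door rail and the knuckles clearly. Next I fit the poses.

```bash
cat > h.py <<'E'
import numpy as np,pickle
from scipy.optimize import least_squares
def proj(s,P,pose):
    p=(np.atleast_2d(P)-pose[:3,3])@pose[:3,:3]
    return np.c_[s["cx"]-s["fx"]*p[:,0]/p[:,2], s["cy"]+s["fy"]*p[:,1]/p[:,2]]
def Rz(a): c,s=np.cos(a),np.sin(a); return np.array([[c,-s,0],[s,c,0],[0,0,1]])
def fit(obs,x0,loc):
    """obs: list of (cam dict, cam pose, localpts fn index, uv)"""
    def res(x):
        P=np.array([loc(o[2],x) for o in obs])@Rz(x[2]).T+[x[0],x[1],0]
        return np.concatenate([(proj(o[0],p,o[1])[0]-o[3]) for o,p in zip(obs,P)])
    r=least_squares(res,x0,loss="soft_l1",f_scale=1.0); return r.x,res(r.x).reshape(-1,2)
E
python3 - <<'E'
from h import *
d=pickle.load(open("s0.pkl","rb"));T,S=d["top"],d["side"]
def t1(x,y):return (190+x/4,120+y/4)
def s1(x,y):return (150+x/4,130+y/4)
def t2(x,y):return (350+(x-400)/4,160+y/4)
def s2(x,y):return (300+(x-480)/4,110+y/4)
F=lambda p,x:np.array(p)/1000
ob=[(T,(-75,115,205),t1(44,254)),(T,(-75,-115,205),t1(382,260)),(T,(75,115,205),t1(52,38)),(T,(75,-115,205),t1(390,44)),
(S,(-75,115,205),s1(165,282)),(S,(-75,-115,205),s1(445,125)),(S,(75,115,205),s1(25,178)),(S,(75,-115,205),s1(303,42)),
(S,(-75,115,0),s1(205,515)),(S,(-75,-115,0),s1(457,355)),(S,(75,115,0),s1(78,411))]
x,r=fit([(c,c["pose"],p,np.array(u)) for c,p,u in ob],[.5,.08,0],F);print("case",x,"\n",r.round(1))
pin=[(S,157.5,s1(260,312)),(S,67.5,s1(275,422))]
for c,z,u in pin:
    f=lambda q:proj(c,np.array([-.095,q[0],z/1000+q[1]])@Rz(x[2]).T+[x[0],x[1],0],c["pose"])[0]-u
    print("pin y,dz",least_squares(f,[.08,0]).x)
ob=[(T,(75,6,162),t2(562,118)),(T,(75,-6,162),t2(580,118)),(T,(-75,-6,162),t2(570,335)),(T,(-75,6,162),t2(552,335)),
(T,(90,0,141),t2(565,101)),(T,(90,0,51),t2(538,121)),(S,(75,6,162),s2(614,95)),(S,(75,-6,162),s2(620,88)),(S,(-75,-6,162),s2(775,163)),(S,(90,0,141),s2(600,100)),(S,(90,0,51),s2(594,201))]
x,r=fit([(c,c["pose"],p,np.array(u)) for c,p,u in ob],[.45,-.2,0],F);print("door",x,"\n",r.round(1))
E
```

```text
case [ 0.68693417  0.10771224 -0.00142648] 
 [[-0.8  0.2]
 [ 0.2  0.7]
 [-0.6 -0.5]
 [-0.4 -0. ]
 [-0.2 -2.1]
 [ 1.4 -2.2]
 [-0.9 -1.5]
 [-0.1 -2. ]
 [ 0.6  1.3]
 [ 1.3  0. ]
 [-0.6  0.5]]
pin y,dz [0.06581409 0.0007189 ]
pin y,dz [ 0.06579038 -0.00019086]
door [ 0.53917703 -0.2986164  -0.04090197] 
 [[-0.2  0. ]
 [-0.4  0.3]
 [-0.4  0.2]
 [-0.3 -0. ]
 [-0.   0.2]
 [ 0.9 -0.2]
 [-1.  -1.6]
 [ 0.2 -1.3]
 [ 1.  -0.9]
 [-0.2  0.7]
 [-0.   0.1]]
```

>>> carry_out(
  motion="0.12 -0.11 -0.02 0.011; 0.25 -0.22 -0.04 0.022; 0.4 -0.35 -0.06 0.035; 0.55 -0.5 -0.08 0.05; 0.7 -0.63 -0.1 0.065; 0.85 -0.76 -0.12 0.08; 0.95 -0.85 -0.133 0.088; 1 -0.889 -0.133 0.088",
  grip=1,
)

```text
time: 0.95
tool_pos: [0.244, -0.3689, 0.2397]
ee_rot: [3.141, -0.001, -0.039]
wrist_force: [-0.7, -0.5, 0.2]
width: 0.0942
finger_force: 0.0
```

>>> carry_out(
  motion="0.12 -0.035 0 0; 0.25 -0.07 0 0; 0.4 -0.11 0 0; 0.55 -0.15 0 0; 0.7 -0.2 0 0; 0.85 -0.24 0 0; 0.977 -0.279 0 0; 0.977 -0.279 0 0",
)

```text
time: 1.75
tool_pos: [0.3926, -0.3339, 0.2384]
ee_rot: [-3.14, 0.001, -0.038]
wrist_force: [-0.2, -0.3, 0.1]
width: 0.0941
finger_force: 0.0
```

>>> carry_out(
  motion="0.12 -0.035 0 0; 0.3 -0.08 0 0; 0.5 -0.14 0 0; 0.7 -0.2 0 0; 0.87 -0.25 0 0; 0.977 -0.279 0 0; 0.977 -0.279 0 0; 0.977 -0.279 0 0",
)

```text
time: 2.55
tool_pos: [0.5385, -0.2991, 0.2389]
ee_rot: [3.141, 0.002, -0.041]
wrist_force: [-0.2, -0.3, 0.6]
width: 0.094
finger_force: 0.0
```

Run:
```python
from bench import robot, snapshot
import cv2,numpy as np,pickle
o=robot.get_obs();s=snapshot("wrist");pickle.dump((o,s),open("w1.pkl","wb"))
print({k:np.round(o[k],4) for k in('time','tool_pos','ee_rot','wrist_force')})
cv2.imwrite("pics/w1.png",s["image"][:,:,::-1])
```

```text
{'time': np.float64(2.55), 'tool_pos': array([ 0.5385, -0.2991,  0.2389]), 'ee_rot': array([ 3.1414e+00,  1.6000e-03, -4.1200e-02]), 'wrist_force': array([-0.1636, -0.2798,  0.5755])}
```

View pics/w1.png

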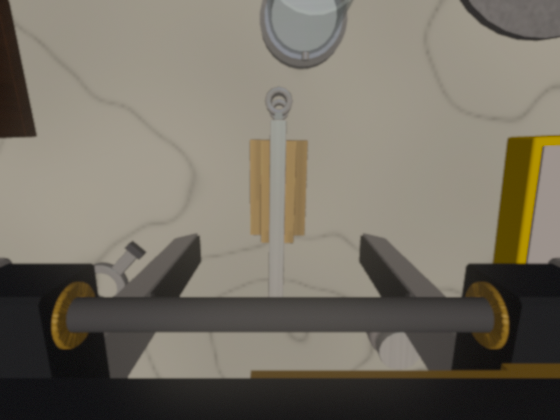

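The wrist view shows the rail running along columns 271–285, from row 118 down, with the upper knuckle at (278.5,100). I'll check this against the fitted pose.

```bash
cat >> h.py <<'E'
from scipy.spatial.transform import Rotation as Ro
def wpose(o,s):
    M=np.eye(4);M[:3,:3]=Ro.from_euler('xyz',o["ee_rot"]).as_matrix();M[:3,3]=o["tool_pos"];return M@s["hand_eye"]
def ray(s,pose,uv,z):
    d=pose[:3,:3]@np.array([(uv[0]-s["cx"])/s["fx"],-(uv[1]-s["cy"])/s["fy"],-1]);p=pose[:3,3];return p+d*(z-p[2])/d[2]
E
python3 - <<'E'
from h import *
o,s=pickle.load(open("w1.pkl","rb"));W=wpose(o,s)
k=ray(s,W,(278.5,100),.141);print("knuckle",k)
a=ray(s,W,(278,118),.162);b=ray(s,W,(276.2,293),.162);print(a,b,np.arctan2(*(a-b)[[1,0]]))
print("pred mid from knuckle", k[:2]-.09*np.array([np.cos(-.041),np.sin(-.041)]), "from end",a[:2]-.075*np.array([1,-.041]))
E
```

```text
knuckle [ 0.63063174 -0.30164423  0.141     ]
[ 0.61615064 -0.30074946  0.162     ] [ 0.47708063 -0.29341756  0.162     ] -0.05267216616271966
pred mid from knuckle [ 0.54070738 -0.29795526] from end [ 0.54115064 -0.29767446]
```

>>> carry_out(
  motion="0.013 -0.007 0.08 0.001; 0.013 -0.007 0.18 0.001; 0.013 -0.007 0.29 0.001; 0.013 -0.007 0.4 0.001; 0.013 -0.007 0.51 0.001; 0.013 -0.007 0.6 0.001; 0.013 -0.007 0.65 0.001; 0.013 -0.007 0.65 0.001",
)

```text
time: 3.4
tool_pos: [0.5404, -0.297, 0.1399]
ee_rot: [-3.14, 0.003, -0.044]
wrist_force: [0.7, 0.4, 0.2]
width: 0.0939
finger_force: 0.0
```

>>> carry_out(
  motion="0 0 0 0; 0 0 0 0; 0 0 0 0; 0 0 0 0; 0 0 0 0; 0 0 0 0; 0 0 0 0; 0 0 0 0",
  grip=-1,
)

```text
time: 4.2
tool_pos: [0.5414, -0.2974, 0.1419]
ee_rot: [3.142, 0.0, -0.044]
wrist_force: [0.1, -0.6, 0.4]
width: 0.0337
finger_force: 0.0
```

>>> carry_out(
  motion="0 0 0 0; 0 0 0 0; 0 0 0 0; 0 0 0 0; 0 0 0 0; 0 0 -0.02 0; 0 0 -0.05 0; 0 0 -0.08 0",
)

```text
time: 5.0
tool_pos: [0.541, -0.2971, 0.1532]
ee_rot: [-3.141, 0.002, -0.044]
wrist_force: [-0.1, 0.2, -3.0]
width: 0.0115
finger_force: 30.0
```

>>> carry_out(
  motion="0 0 -0.07 0; 0 0 -0.16 0; 0 0 -0.26 0; -0.03 0 -0.36 0; -0.1 0 -0.44 -0.005; -0.2 0 -0.5 -0.01; -0.32 0 -0.5 -0.014; -0.4 0 -0.5 -0.014",
)

```text
time: 5.8
tool_pos: [0.4801, -0.2949, 0.2305]
ee_rot: [3.14, -0.001, 0.0]
wrist_force: [0.4, -0.2, -4.3]
width: 0.0122
finger_force: 30.0
```

>>> carry_out(
  motion="0 -0.06 0 0; 0 -0.16 0 0; 0 -0.28 0 0; 0 -0.42 0 0; 0 -0.56 0 0; 0 -0.7 0 0; 0 -0.85 0 0; 0 -1 0 0",
)

```text
time: 6.6
tool_pos: [0.4816, -0.142, 0.2287]
ee_rot: [-3.141, 0.0, 0.002]
wrist_force: [0.9, 0.3, -3.6]
width: 0.012
finger_force: 30.0
```

>>> carry_out(
  motion="0 -0.14 0 0; 0 -0.28 0 0; 0 -0.42 0 0; 0 -0.56 0 0; 0 -0.7 0 0; 0 -0.82 0 0; 0 -0.93 0 0; 0 -1 0 0",
)

```text
time: 7.4
tool_pos: [0.481, 0.008, 0.2288]
ee_rot: [-3.141, 0.0, 0.003]
wrist_force: [0.3, -0.5, -3.5]
width: 0.0117
finger_force: 30.0
```

>>> carry_out(
  motion="0 -0.12 0 0; 0 -0.28 0 0; 0 -0.46 0 0; 0 -0.64 0 0; 0 -0.8 0 0; 0 -0.93 0 0; 0 -1 0 0; 0 -1 0 0",
)

```text
time: 8.2
tool_pos: [0.481, 0.1567, 0.2287]
ee_rot: [3.142, 0.0, 0.003]
wrist_force: [-0.2, 0.7, -4.5]
width: 0.0122
finger_force: 30.0
```

Run:
```python
from bench import robot, snapshot
import cv2,numpy as np,pickle
o=robot.get_obs();s=snapshot("wrist");pickle.dump((o,s),open("w2.pkl","wb"))
print({k:np.round(o[k],4) for k in('time','tool_pos','ee_rot','wrist_force','wrist_torque','joint_positions')})
im=s["image"][:,:,::-1]
S=snapshot("side");pickle.dump(S,open("s2.pkl","wb"))
cv2.imwrite("pics/w2.png",cv2.resize(im[0:320,150:410],None,fx=1.8,fy=1.8,interpolation=cv2.INTER_CUBIC))
```

```text
{'time': np.float64(8.2), 'tool_pos': array([0.481 , 0.1567, 0.2287]), 'ee_rot': array([3.1416e+00, 4.0000e-04, 2.9000e-03]), 'wrist_force': array([-0.2374,  0.7058, -4.545 ]), 'wrist_torque': array([-0.0523,  0.043 ,  0.0757]), 'joint_positions': array([ 2.0270e-01, -1.2700e-02,  1.4558e+00,  1.0000e-04,  1.6989e+00,
        1.7706e+00])}
```

View pics/w2.png

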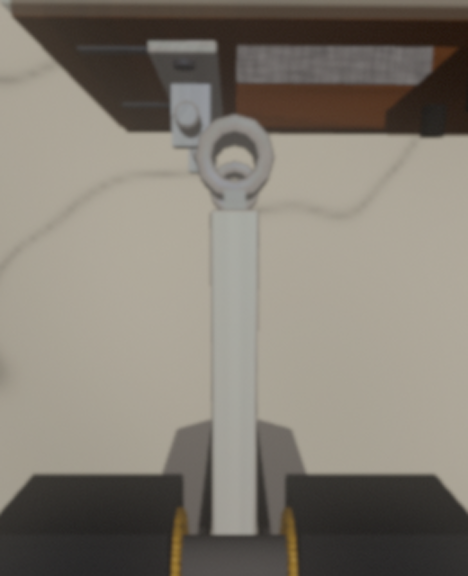

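The upper pin's top is at crop (187,111). The held upper knuckle's ring is centred at (235.5,151), with outer columns 197–274.

Run:
```python
from h import *
import cv2
o,s=pickle.load(open("w2.pkl","rb"));W=wpose(o,s)
f=lambda x,y:(150+(x+.5)/1.8-.5,(y+.5)/1.8-.5)
k=ray(s,W,f(235.5,151),.1605+.2287-.1605+0.0);print("knuck",k, k-o["tool_pos"])
for v in(108,111,114):print("pin",ray(s,W,f(187,v),.1575))
a=ray(s,W,f(235.5,212),.249);b=ray(s,W,f(234.5,530),.249);print("door yaw",a,np.arctan2(*(a-b)[[1,0]]))
im=s["image"][:,:,::-1]
a=cv2.resize(im[35:125,215:305],(540,540),interpolation=cv2.INTER_CUBIC)
S=pickle.load(open("s2.pkl","rb"));b=cv2.resize(S["image"][170:260,190:230,::-1],(240,540),interpolation=cv2.INTER_CUBIC)
cv2.imwrite("pics/w2b.png",np.hstack([a,b]))
```

```text
knuck [0.57112964 0.15681497 0.2287    ] [9.00975167e-02 1.33298449e-04 1.02623110e-05]
pin [0.59674921 0.17510283 0.1575    ]
pin [0.59569507 0.17511898 0.1575    ]
pin [0.59463861 0.17513516 0.1575    ]
door yaw [0.55434011 0.15680698 0.249     ] 0.000639241465487862
```

View pics/w2b.png

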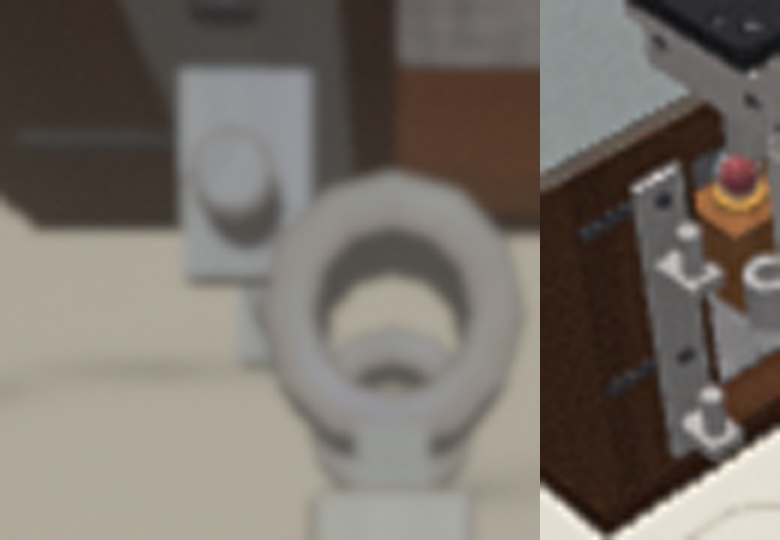

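>>> carry_out(
  motion="0.03 -0.02 0 0; 0.08 -0.06 0 0.001; 0.13 -0.1 0.03 0.001; 0.15 -0.12 0.08 0.001; 0.15 -0.12 0.14 0.001; 0.15 -0.12 0.2 0.001; 0.15 -0.12 0.245 0.001; 0.15 -0.12 0.258 0.001",
)

```text
time: 9.1
tool_pos: [0.5033, 0.173, 0.1887]
ee_rot: [3.141, 0.002, -0.003]
wrist_force: [-0.6, 0.5, -3.7]
width: 0.0117
finger_force: 30.0
```

Run:
```python
from bench import robot, snapshot
import cv2,numpy as np,pickle
o=robot.get_obs();s=snapshot("wrist");S=snapshot("side");o2=robot.get_obs();pickle.dump((o,s,S),open("w3.pkl","wb"))
for q in(o,o2):print({k:np.round(q[k],4) for k in('time','tool_pos','ee_rot','wrist_force','wrist_torque')})
a=cv2.resize(s["image"][60:120,250:310,::-1],(480,480),interpolation=cv2.INTER_CUBIC)
b=cv2.resize(S["image"][190:250,190:230,::-1],(320,480),interpolation=cv2.INTER_CUBIC)
cv2.imwrite("pics/w3.png",np.hstack([a,b]))
```

```text
{'time': np.float64(9.1), 'tool_pos': array([0.5033, 0.173 , 0.1887]), 'ee_rot': array([ 3.1411e+00,  2.2000e-03, -3.1000e-03]), 'wrist_force': array([-0.6398,  0.5026, -3.7373]), 'wrist_torque': array([ 0.0317,  0.037 , -0.0161])}
{'time': np.float64(9.2), 'tool_pos': array([0.5037, 0.1731, 0.1897]), 'ee_rot': array([ 3.1414e+00,  8.0000e-04, -3.1000e-03]), 'wrist_force': array([-0.3076, -0.32  , -3.2815]), 'wrist_torque': array([ 0.0231,  0.0582, -0.0766])}
```

View pics/w3.png

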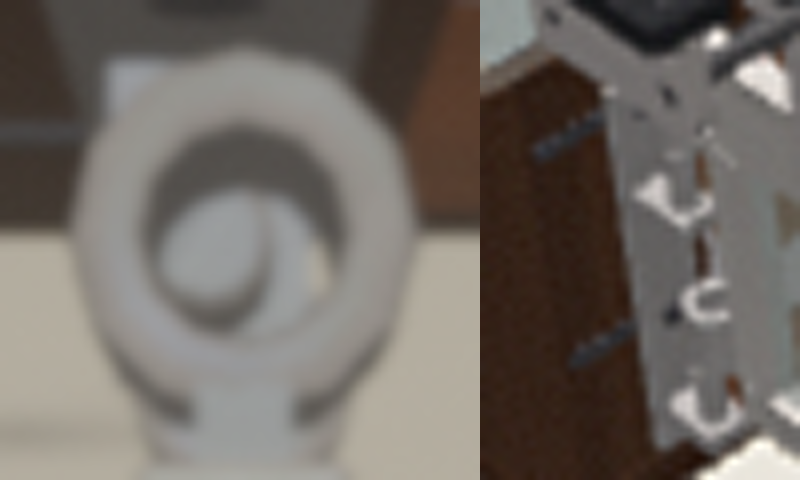

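The bore is centred at about (244,~225) in the crop, and the pin's top face shows through it at (213,245), so the pin is a little to the left (+y).

Run:
```python
from h import *
o,s,S=pickle.load(open("w3.pkl","rb"));W=wpose(o,s)
f=lambda x,y:(250+(x+.5)/8-.5,60+(y+.5)/8-.5)
for v in(215,225,232):
  k=ray(s,W,f(244,v),o["tool_pos"][2]);print("knuck",k, k-o["tool_pos"])
p=ray(s,W,f(213,245),.1575);print("pin",p,p-o["tool_pos"])
# expected rim geometry for a knuckle at +90
for r in(.011,.0062):
  c=o["tool_pos"]+[.09,0,0]
  th=np.linspace(0,2*np.pi,60);P=c+np.c_[r*np.cos(th),r*np.sin(th),0*th]
  q=(proj(s,P,W)-[250,60])*8;print(r,q.min(0),q.max(0))
```

```text
knuck [0.59214581 0.172909   0.18870218] [ 0.08881359 -0.00013267  0.        ]
knuck [0.59157478 0.17291041 0.18870218] [ 0.08824256 -0.00013127  0.        ]
knuck [0.59117448 0.17291139 0.18870218] [ 0.08784226 -0.00013028  0.        ]
pin [0.59434954 0.17509171 0.1575    ] [ 0.09101732  0.00205003 -0.03120218]
0.011 [56.48209734 -6.01394908] [420.06046746 380.80019847]
0.0062 [135.7825883   80.61224971] [340.74747635 298.59299945]
```

>>> carry_out(
  motion="0.009 -0.007 0.005 0; 0.018 -0.015 0.01 0; 0.018 -0.015 0.015 0; 0.018 -0.015 0.02 0; 0.018 -0.015 0.026 0; 0.018 -0.015 0.032 0; 0.018 -0.015 0.038 0; 0.018 -0.015 0.04 0",
)

```text
time: 10.0
tool_pos: [0.5065, 0.1754, 0.184]
ee_rot: [3.141, 0.0, -0.003]
wrist_force: [1.0, -0.1, -4.0]
width: 0.012
finger_force: 30.0
```

>>> carry_out(
  motion="0 0 0.003 0; 0 0 0.006 0; 0 0 0.009 0; 0 0 0.012 0; 0 0 0.015 0; 0 0 0.018 0; 0 0 0.02 0; 0 0 0.02 0",
)

```text
time: 10.8
tool_pos: [0.5068, 0.1755, 0.1812]
ee_rot: [3.142, -0.0, -0.003]
wrist_force: [1.6, -0.1, -3.5]
width: 0.0116
finger_force: 30.0
```

>>> carry_out(
  motion="0 0 0.003 0; 0 0 0.006 -0.001; 0 0 0.009 -0.001; 0 0 0.012 -0.001; 0 0 0.015 -0.001; 0 0 0.018 -0.001; 0 0 0.02 -0.001; 0 0 0.02 -0.001",
)

```text
time: 11.6
tool_pos: [0.5067, 0.1755, 0.1782]
ee_rot: [3.142, -0.0, 0.0]
wrist_force: [1.6, 0.5, -4.0]
width: 0.0121
finger_force: 30.0
```

>>> carry_out(
  motion="0 0 0.004 0; 0 0 0.008 0; 0 0 0.012 0; 0 0 0.016 0; 0 0 0.02 0; 0 0 0.024 0; 0 0 0.026 0; 0 0 0.026 0",
)

```text
time: 12.4
tool_pos: [0.5067, 0.1755, 0.1743]
ee_rot: [3.142, -0.0, 0.0]
wrist_force: [1.7, -0.1, -3.7]
width: 0.012
finger_force: 30.0
```

Run:
```python
from bench import robot, snapshot
import cv2,numpy as np,pickle
o=robot.get_obs();s=snapshot("wrist");S=snapshot("side");pickle.dump((o,s,S),open("w4.pkl","wb"))
for q in(o,):print({k:np.round(q[k],4) for k in('time','tool_pos','ee_rot','wrist_force','wrist_torque')})
a=cv2.resize(s["image"][60:120,250:310,::-1],(480,480),interpolation=cv2.INTER_CUBIC)
b=cv2.resize(S["image"][190:250,190:230,::-1],(320,480),interpolation=cv2.INTER_CUBIC)
cv2.imwrite("pics/w4.png",np.hstack([a,b]))
```

```text
{'time': np.float64(12.4), 'tool_pos': array([0.5067, 0.1755, 0.1743]), 'ee_rot': array([ 3.1415e+00, -2.0000e-04,  2.0000e-04]), 'wrist_force': array([ 1.72  , -0.1492, -3.6776]), 'wrist_torque': array([-0.011 , -0.5602, -0.0446])}
```

View pics/w4.png

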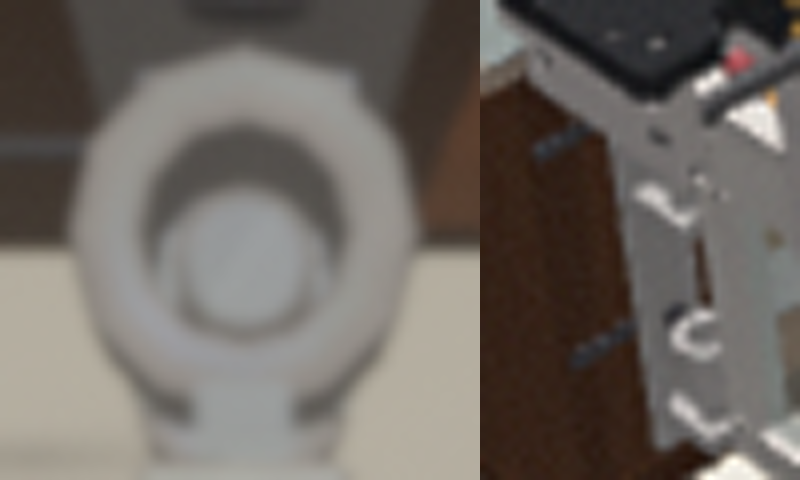

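The pin sits inside the bore, centred on it, with the top face at (245,258). The push is light, so I continue down.

>>> carry_out(
  motion="0.003 0 0.008 0; 0.003 0 0.018 0; 0.003 0 0.028 0; 0.003 0 0.038 0; 0.003 0 0.048 0; 0.003 0 0.058 0; 0.003 0 0.064 0; 0.003 0 0.068 0",
)

```text
time: 13.3
tool_pos: [0.5069, 0.1754, 0.1639]
ee_rot: [3.141, 0.0, 0.0]
wrist_force: [0.2, -0.8, -3.8]
width: 0.0122
finger_force: 30.0
```

>>> carry_out(
  motion="0 0 0.003 0; 0 0 0.006 0; 0 0 0.01 0; 0 0 0.013 0; 0 0 0.016 0; 0 0 0.018 0; 0 0 0.02 0; 0 0 0.02 0",
)

```text
time: 14.1
tool_pos: [0.5069, 0.1755, 0.1613]
ee_rot: [3.142, 0.0, 0.0]
wrist_force: [-0.1, -1.1, -2.5]
width: 0.0114
finger_force: 30.0
```

>>> carry_out(
  motion="0 0 0.002 0; 0 0 0.004 0; 0 0 0.006 0; 0 0 0.008 0; 0 0 0.01 0; 0 0 0.012 0; 0 0 0.012 0; 0 0 0.012 0",
)

```text
time: 14.9
tool_pos: [0.507, 0.1755, 0.1598]
ee_rot: [-3.142, -0.0, 0.0]
wrist_force: [-5.4, -1.0, 5.5]
width: 0.012
finger_force: 30.0
```

Both knuckles are seated: the door's weight has come off the wrist at z≈0.160. Now I release, lift, and go round to the +y side.

>>> carry_out(
  motion="0 0 0 0; 0 0 0 0; 0 0 0 0; 0 0 0 0; 0 0 -0.04 0; 0 0 -0.1 0; 0 0 -0.17 0; 0 0 -0.24 0",
  grip=-0.4,
)

```text
time: 15.7
tool_pos: [0.5074, 0.1755, 0.1968]
ee_rot: [-3.141, -0.001, 0.0]
wrist_force: [0.8, -0.5, 0.2]
width: 0.028
finger_force: 0.0
```

>>> carry_out(
  motion="0 0 -0.08 0; 0 0 -0.15 0; 0 0 -0.2 0; -0.05 -0.07 -0.2 0; -0.1 -0.15 -0.2 0; -0.15 -0.22 -0.2 0; -0.18 -0.27 -0.2 0; -0.18 -0.27 -0.2 0",
)

```text
time: 16.5
tool_pos: [0.4789, 0.2173, 0.2249]
ee_rot: [3.142, 0.001, 0.003]
wrist_force: [0.6, -0.1, -0.0]
width: 0.0286
finger_force: 0.0
```

>>> carry_out(
  motion="0 0 0.05 0; 0 0 0.12 0; 0 0 0.19 0; 0 0 0.26 0; 0 0 0.33 0; 0 0 0.38 0; 0 0 0.42 0; 0 0 0.42 0",
  grip=-1,
)

```text
time: 17.3
tool_pos: [0.4796, 0.2157, 0.1611]
ee_rot: [3.141, 0.002, 0.0]
wrist_force: [-0.9, 0.7, 0.2]
width: 0.0008
finger_force: 0.0
```

Run:
```python
from bench import robot, snapshot
import cv2,numpy as np,pickle
o=robot.get_obs();s=snapshot("wrist");S=snapshot("side");T=snapshot("top");pickle.dump((o,s,S,T),open("w5.pkl","wb"))
print({k:np.round(o[k],4) for k in('time','tool_pos','ee_rot','wrist_force','width')})
a=s["image"][0:400,130:430,::-1]
b=cv2.resize(S["image"][150:250,170:270,::-1],(400,400),interpolation=cv2.INTER_CUBIC)
cv2.imwrite("pics/w5.png",np.hstack([a,b]))
```

```text
{'time': np.float64(17.3), 'tool_pos': array([0.4796, 0.2157, 0.1611]), 'ee_rot': array([3.1409e+00, 1.8000e-03, 1.0000e-04]), 'wrist_force': array([-0.8973,  0.7133,  0.1543]), 'width': np.float64(0.0008)}
```

View pics/w5.png

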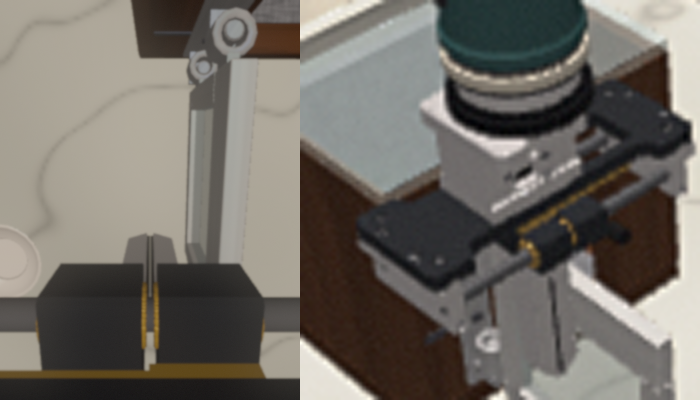

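The wrist view shows both pin tops inside the knuckles, at (235,28) and (202,66), and the door standing open and square. The closed fingers are to its left. Next I push it gently shut along an arc about the pins.

>>> carry_out(
  motion="0 0.02 0 0; 0 0.05 0 0; 0 0.08 0 0; 0 0.105 0 0; 0 0.125 0 0; 0 0.135 0 0; 0 0.143 0 0; 0 0.143 0 0",
)

```text
time: 18.25
tool_pos: [0.4801, 0.1944, 0.1623]
ee_rot: [3.142, 0.0, -0.0]
wrist_force: [-1.1, 0.8, -0.3]
width: 0.0007
finger_force: 0.0
```

>>> carry_out(
  motion="-0.004 0.025 0 -0.0104; -0.007 0.05 0 -0.0208; -0.009 0.076 0 -0.0313; -0.01 0.101 0 -0.0417; -0.01 0.127 0 -0.0521; -0.01 0.152 0 -0.0625; -0.009 0.177 0 -0.0729; -0.007 0.203 0 -0.0833",
)

```text
time: 19.05
tool_pos: [0.4791, 0.1642, 0.1624]
ee_rot: [-3.141, -0.0, 0.264]
wrist_force: [0.0, 0.1, 0.3]
width: -0.0003
finger_force: 0.1
```

Run:
```python
from bench import robot, snapshot
import cv2,numpy as np
from h import *
o=robot.get_obs();print({k:np.round(o[k],4) for k in('time','tool_pos','ee_rot','wrist_force','width')})
P=np.array([.595,.1755]);t=o["ee_rot"][2];print("local",(Rz(-t)[:2,:2]@(o["tool_pos"][:2]-P)))
```

```text
{'time': np.float64(19.05), 'tool_pos': array([0.4791, 0.1642, 0.1624]), 'ee_rot': array([-3.1413e+00, -3.0000e-04,  2.6360e-01]), 'wrist_force': array([0.0298, 0.1196, 0.2507]), 'width': np.float64(-0.0003)}
local [-0.11488089  0.01931823]
```

>>> carry_out(
  motion="-0.004 0.025 0 -0.0104; -0.007 0.05 0 -0.0208; -0.009 0.076 0 -0.0313; -0.01 0.101 0 -0.0417; -0.01 0.127 0 -0.0521; -0.01 0.152 0 -0.0625; -0.009 0.177 0 -0.0729; -0.007 0.203 0 -0.0833",
)

```text
time: 19.85
tool_pos: [0.4859, 0.1345, 0.1624]
ee_rot: [-3.141, -0.0, 0.525]
wrist_force: [-0.5, -0.1, 0.9]
width: 0.0005
finger_force: 0.1
```

>>> carry_out(
  motion="-0.004 0.025 0 -0.0104; -0.007 0.05 0 -0.0208; -0.009 0.076 0 -0.0313; -0.01 0.101 0 -0.0417; -0.01 0.127 0 -0.0521; -0.01 0.152 0 -0.0625; -0.009 0.177 0 -0.0729; -0.007 0.203 0 -0.0833",
)

```text
time: 20.65
tool_pos: [0.5003, 0.1077, 0.1623]
ee_rot: [-3.141, -0.0, 0.787]
wrist_force: [0.4, 0.3, -0.5]
width: 0.0005
finger_force: 0.1
```

>>> carry_out(
  motion="-0.004 0.025 0 -0.0104; -0.007 0.05 0 -0.0208; -0.009 0.076 0 -0.0313; -0.01 0.101 0 -0.0417; -0.01 0.127 0 -0.0521; -0.01 0.152 0 -0.0625; -0.009 0.177 0 -0.0729; -0.007 0.203 0 -0.0833",
)

```text
time: 21.45
tool_pos: [0.5211, 0.0854, 0.1623]
ee_rot: [-3.141, -0.0, 1.049]
wrist_force: [0.3, -0.1, -0.1]
width: 0.0005
finger_force: 0.1
```

>>> carry_out(
  motion="-0.004 0.025 0 -0.0104; -0.007 0.05 0 -0.0208; -0.009 0.076 0 -0.0313; -0.01 0.101 0 -0.0417; -0.01 0.127 0 -0.0521; -0.01 0.152 0 -0.0625; -0.009 0.177 0 -0.0729; -0.007 0.203 0 -0.0833",
)

```text
time: 22.25
tool_pos: [0.5468, 0.0693, 0.1621]
ee_rot: [-3.141, -0.0, 1.31]
wrist_force: [-0.2, 1.0, -0.0]
width: 0.0003
finger_force: 0.1
```

Run:
```python
from bench import robot, snapshot
import cv2,numpy as np
from h import *
o=robot.get_obs();print({k:np.round(o[k],4) for k in('time','tool_pos','ee_rot','wrist_force','joint_positions')})
P=np.array([.595,.1755]);t=o["ee_rot"][2];print("local",(Rz(-t)[:2,:2]@(o["tool_pos"][:2]-P)))
# door line seen in the side view vs predicted open/75/90 positions of the free top corner
s=snapshot("top");pickle.dump(s,open("t6.pkl","wb"));s2=snapshot("side");pickle.dump(s2,open("s6.pkl","wb"))
```

```text
{'time': np.float64(22.25), 'tool_pos': array([0.5468, 0.0693, 0.1621]), 'ee_rot': array([-3.1411e+00, -1.0000e-04,  1.3103e+00]), 'wrist_force': array([-0.1582,  1.0431, -0.0452]), 'joint_positions': array([2.3000e-02, 1.0830e-01, 1.4614e+00, 2.0000e-04, 1.5723e+00,
       2.8350e-01])}
local [-0.11504795  0.01917303]
```

>>> carry_out(
  motion="-0.002 0.013 0 -0.005; -0.004 0.025 0 -0.0104; -0.005 0.038 0 -0.0156; -0.007 0.05 0 -0.0208; -0.008 0.063 0 -0.026; -0.009 0.076 0 -0.0313; -0.0095 0.088 0 -0.0365; -0.01 0.101 0 -0.0417",
)

```text
time: 23.15
tool_pos: [0.5612, 0.0636, 0.1623]
ee_rot: [3.142, 0.0, 1.441]
wrist_force: [0.2, 1.0, -0.3]
width: 0.0003
finger_force: 0.1
```

>>> carry_out(
  motion="-0.002 0.012 0 -0.005; -0.004 0.024 0 -0.01; -0.005 0.036 0 -0.015; -0.006 0.047 0 -0.0195; -0.007 0.056 0 -0.023; -0.008 0.065 0 -0.0265; -0.0085 0.072 0 -0.03; -0.009 0.076 0 -0.0313",
)

```text
time: 23.95
tool_pos: [0.5723, 0.0609, 0.1623]
ee_rot: [-3.142, 0.0, 1.539]
wrist_force: [-0.7, -0.4, 0.4]
width: 0.0006
finger_force: 0.2
```

>>> carry_out(
  motion="-0.001 0.004 0 -0.002; -0.001 0.008 0 -0.004; -0.002 0.012 0 -0.006; -0.002 0.016 0 -0.008; -0.003 0.02 0 -0.0095; -0.003 0.022 0 -0.01; -0.003 0.024 0 -0.01; -0.003 0.024 0 -0.01",
)

```text
time: 24.75
tool_pos: [0.5757, 0.0602, 0.1623]
ee_rot: [-3.141, 0.0, 1.569]
wrist_force: [-0.1, 0.2, -0.6]
width: 0.0004
finger_force: 0.3
```

>>> carry_out(
  motion="0 0.001 0 0; 0 0.002 0 0; 0 0.003 0 0; 0 0.004 0 0; 0 0.005 0 0; 0 0.006 0 0; 0 0.006 0 0; 0 0.006 0 0",
)

```text
time: 25.55
tool_pos: [0.5759, 0.0602, 0.1623]
ee_rot: [-3.14, 0.0, 1.569]
wrist_force: [-5.3, -0.1, 2.3]
width: 0.0005
finger_force: 2.6
```

The bumpers push back at about 5 N, so the door is shut. I back off slowly along −x and then rise.

>>> carry_out(
  motion="0 -0.008 0 0; 0 -0.02 0 0; 0 -0.04 0 0; 0 -0.08 0 0; 0 -0.14 0 0; 0 -0.22 0 0; 0 -0.3 0 0; 0 -0.36 0 0",
)

```text
time: 26.35
tool_pos: [0.5214, 0.0604, 0.1625]
ee_rot: [3.141, 0.0, 1.569]
wrist_force: [0.1, -0.8, -0.7]
width: 0.0003
finger_force: 0.0
```

>>> carry_out(
  motion="0 -0.08 -0.05 0; 0 -0.2 -0.15 0; 0 -0.35 -0.25 0; 0 -0.5 -0.4 0; 0 -0.65 -0.5 0; 0 -0.8 -0.6 0; 0 -0.9 -0.65 0; 0 -0.9 -0.65 0",
)

```text
time: 27.15
tool_pos: [0.3869, 0.0607, 0.2624]
ee_rot: [3.136, -0.0, 1.57]
wrist_force: [0.6, -0.5, -0.1]
width: 0.0007
finger_force: 0.0
```

Run:
```python
from bench import robot, snapshot
import cv2,numpy as np
from h import *
o=robot.get_obs();print({k:np.round(o[k],4) for k in('time','tool_pos','wrist_force')})
d=pickle.load(open("s0.pkl","rb"))
n={k:snapshot(k) for k in("top","side","wrist")};pickle.dump((o,n),open("s9.pkl","wb"))
P=np.array([.593,.1745])
for cam in("top","side"):
  s=n[cam]
  for deg in(0,60,75,80,84,87,90,93):
    c=[]
    for r in np.linspace(.025,.155,40):
      for y in(-.003,0,.003):
        c.append(np.r_[P+Rz(np.deg2rad(deg))[:2,:2]@[-r,y],.180])
    uv=proj(s,np.array(c),s["pose"]).round().astype(int)
    ok=(uv[:,0]<560)&(uv[:,1]<420);g=lambda im:im[uv[ok,1],uv[ok,0]].mean(0).round()
    print(cam,deg,g(s["image"]),g(d[cam]["image"]))
# marble: red blob in the side view before/after
for k in(d,n):
  for cam in("top","side"):
    im=k[cam]["image"].astype(int);m=(im[...,0]-im[...,1]>50)&(im[...,0]-im[...,2]>25);m[:,:200]=0;m[:, 290:]=0;m[:140]=0;m[260:]=0
    v,u=np.nonzero(m);print(cam,len(u),u.mean() if len(u) else 0,v.mean() if len(u) else 0)
```

```text
{'time': np.float64(27.15), 'tool_pos': array([0.3869, 0.0607, 0.2624]), 'wrist_force': array([ 0.6047, -0.4557, -0.1112])}
top 0 [126. 123. 112.] [121. 119. 107.]
top 60 [114. 111. 101.] [118. 115. 105.]
top 75 [97. 98. 91.] [121. 118. 107.]
top 80 [82. 84. 82.] [121. 118. 107.]
top 84 [70. 72. 69.] [117. 115. 104.]
top 87 [92. 95. 93.] [98. 95. 86.]
top 90 [121. 128. 126.] [53. 44. 38.]
top 93 [85. 84. 81.] [32. 19. 12.]
side 0 [122. 119. 114.] [121. 101.  86.]
side 60 [124. 120. 116.] [108.  88.  77.]
side 75 [120. 117. 114.] [89. 71. 62.]
side 80 [121. 118. 115.] [84. 64. 56.]
side 84 [154. 150. 146.] [75. 56. 48.]
side 87 [205. 200. 195.] [67. 49. 41.]
side 90 [173. 166. 161.] [63. 45. 37.]
side 93 [113. 102.  96.] [63. 46. 39.]
top 0 0 0
side 78 223.16666666666666 202.55128205128204
top 0 0 0
side 4 216.5 202.5
```

Run:
```python
from h import *
import cv2
o,n=pickle.load(open("s9.pkl","rb"))
s=n["top"];g=cv2.cvtColor(s["image"],cv2.COLOR_RGB2GRAY).astype(np.float32)
# rail centroid (image row) at several points along the shut door, converted to world x on z=.18
for y in(.15,.12,.09,.06,.03):
    xs=np.arange(.575,.612,.0005);uv=proj(s,np.c_[xs,np.full_like(xs,y),np.full_like(xs,.18)],s["pose"]).astype(np.float32)
    v=cv2.remap(g,uv[:,:1],uv[:,1:],cv2.INTER_LINEAR).ravel();w=np.clip(v-90,0,None);print(y,(xs*w).sum()/w.sum(),v[::10].round())
```

```text
0.15 0.5955120548351457 [ 42.  70.  46.  89. 127. 113.  12.  13.]
0.12 0.5939469168236972 [102.  79.  42. 132. 126.  90.  29.  28.]
0.09 0.5929908395194304 [ 90.  84.  42. 121. 133.  59.  30.  28.]
0.06 0.5922020341825606 [ 88.  75.  37. 129. 123.  38.  14.  10.]
0.03 0.5909901858336579 [ 84.  68.  80. 129. 134.   7.  10.  14.]
```

The top view suggests the door sits about 2° short of shut after rebounding off the rubber. I'll press it again lightly and back off very slowly.

>>> carry_out(
  motion="0 0.05 0.05 0; 0 0.12 0.15 0; 0 0.25 0.3 0; 0 0.4 0.45 0; 0 0.55 0.58 0; 0 0.7 0.65 0; 0 0.83 0.65 0; 0 0.9 0.65 0",
)

```text
time: 28.1
tool_pos: [0.5236, 0.0602, 0.1593]
ee_rot: [-3.137, 0.0, 1.569]
wrist_force: [1.1, -0.5, 1.1]
width: 0.0005
finger_force: 0.0
```

>>> carry_out(
  motion="0 0.06 0 0; 0 0.13 0 0; 0 0.19 0 0; 0 0.23 0 0; 0 0.26 0 0; 0 0.28 0 0; 0 0.29 0 0; 0 0.3 0 0",
)

```text
time: 28.9
tool_pos: [0.5676, 0.0603, 0.1624]
ee_rot: [3.142, 0.0, 1.569]
wrist_force: [0.3, -0.6, -0.3]
width: 0.0006
finger_force: 0.0
```

>>> carry_out(
  motion="0 0.008 0 0; 0 0.016 0 0; 0 0.024 0 0; 0 0.032 0 0; 0 0.04 0 0; 0 0.046 0 0; 0 0.05 0 0; 0 0.053 0 0",
)

```text
time: 29.7
tool_pos: [0.5757, 0.0603, 0.1623]
ee_rot: [-3.141, 0.0, 1.569]
wrist_force: [-0.7, -0.3, 0.4]
width: 0.0007
finger_force: 0.2
```

```bash
cat > chk.py <<'E'
from bench import robot, snapshot
from h import *
import cv2
o=robot.get_obs();print({k:np.round(o[k],4) for k in('time','tool_pos','wrist_force','finger_force')})
s=snapshot("top")
g=cv2.cvtColor(s["image"],cv2.COLOR_RGB2GRAY).astype(np.float32)
for y in(.15,.12,.09,.06,.03):
    xs=np.arange(.575,.612,.0005);uv=proj(s,np.c_[xs,np.full_like(xs,y),np.full_like(xs,.18)],s["pose"]).astype(np.float32)
    v=cv2.remap(g,uv[:,:1],uv[:,1:],cv2.INTER_LINEAR).ravel();w=np.clip(v-90,0,None);print(y,((xs*w).sum()/w.sum()).round(4))
E
python3 chk.py
```

```text
{'time': np.float64(29.7), 'tool_pos': array([0.5757, 0.0603, 0.1623]), 'wrist_force': array([-0.6511, -0.2978,  0.4255]), 'finger_force': np.float64(0.1564)}
0.15 nan
0.12 0.5752
0.09 nan
0.06 nan
0.03 nanchk.py:9: RuntimeWarning: invalid value encountered in scalar divide
  v=cv2.remap(g,uv[:,:1],uv[:,1:],cv2.INTER_LINEAR).ravel();w=np.clip(v-90,0,None);print(y,((xs*w).sum()/w.sum()).round(4))
```

>>> carry_out(
  motion="0 0.001 0 0; 0 0.002 0 0; 0 0.003 0 0; 0 0.004 0 0; 0 0.005 0 0; 0 0.005 0 0; 0 0.005 0 0; 0 0.005 0 0",
)

```text
time: 30.55
tool_pos: [0.5758, 0.0602, 0.1623]
ee_rot: [-3.14, 0.0, 1.569]
wrist_force: [-4.2, -1.2, 1.7]
width: 0.0002
finger_force: 2.4
```

>>> carry_out(
  motion="0 -0.001 0 0; 0 -0.002 0 0; 0 -0.003 0 0; 0 -0.004 0 0; 0 -0.005 0 0; 0 -0.006 0 0; 0 -0.007 0 0; 0 -0.008 0 0",
)

```text
time: 31.35
tool_pos: [0.5757, 0.0602, 0.1622]
ee_rot: [3.14, 0.0, 1.569]
wrist_force: [-1.7, -0.9, 0.7]
width: 0.0003
finger_force: 0.7
```

>>> carry_out(
  motion="0 -0.001 0 0; 0 -0.003 0 0; 0 -0.006 0 0; 0 -0.012 0 0; 0 -0.03 0 0; 0 -0.07 0 0; 0 -0.13 0 0; 0 -0.2 0 0",
)

```text
time: 32.15
tool_pos: [0.5443, 0.0604, 0.1622]
ee_rot: [-3.141, 0.0, 1.569]
wrist_force: [-0.1, -0.3, -0.1]
width: 0.0005
finger_force: 0.0
```

>>> carry_out(
  motion="0 -0.1 0 0; 0 -0.22 -0.1 0; 0 -0.36 -0.2 0; 0 -0.5 -0.35 0; 0 -0.65 -0.5 0; 0 -0.8 -0.6 0; 0 -0.95 -0.65 0; 0 -1 -0.65 0",
)

```text
time: 32.95
tool_pos: [0.3939, 0.0607, 0.2617]
ee_rot: [3.137, -0.0, 1.57]
wrist_force: [0.4, 0.1, 0.1]
width: 0.0006
finger_force: 0.0
```

```bash
python3 chk.py
```

```text
{'time': np.float64(32.95), 'tool_pos': array([0.3939, 0.0607, 0.2617]), 'wrist_force': array([0.4088, 0.0903, 0.0974]), 'finger_force': np.float64(0.0)}
0.15 0.5957
0.12 0.5935
0.09 0.594
0.06 0.593
0.03 0.5928
```

```bash
python3 chk.py; python3 -c "
from bench import robot
print(robot.close_job())"
```

```text
{'time': np.float64(33.0), 'tool_pos': array([0.3935, 0.0607, 0.2608]), 'wrist_force': array([-0.9059, -0.2644,  0.4621]), 'finger_force': np.float64(0.0)}
0.15 0.5957
0.12 0.5936
0.09 0.5941
0.06 0.5928
0.03 0.5928
the job is handed in; nothing more can be done
None
```

The door is fully down on both pins and swung shut against the bumpers, to within about half a degree in the last top view; the arm is clear and the job was handed in at about 33 s, though I didn't confirm by image that the marble stayed put (the shut door mostly hides it), and no verdict came back.

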